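Hold the reference cell in the photometer beam

ROBOT

A 6-joint arm with a two-finger parallel gripper is mounted at the origin on the work surface. World frame = base frame: x ahead of the robot, y to its left, z up, the work surface at z = 0. Lengths are in mm, angles in rad, forces in N, time in s.
With the tool pointing down it reaches from about 275 to 750 mm from the base axis. Payload 10.2 kg.
Tool frame: the origin (TCP) lies midway between the tips of the shut fingers; the grasp point (between the pads) lies 19 mm behind it (ctrl.grasp_offset is the distance from the TCP to the grasp point, in mm); z points along the fingers, y is the line along which they close (so a half turn about z gives the same grasp; the last joint's range is limited). The gripper opens to 85 mm and grips with 20 to 120 N. Pads are 22 mm wide; open, the fingers measure 114 mm over their backs; the gripper's body (76 mm by 85 mm) begins 54 mm behind the grasp point. The pads swing forward as they close: fully open they stand 13 mm farther back than shut.
Start: joints at [1.046, 0.313, 1.498, -0, 1.331, -0.223], TCP at [156.063, 501.274, 231.294] pointing down, gripper open.
Joint ranges: [-2.94, 2.94], [-0.97, 2.17], [0.19, 2.56], [-1.23, 4.37], [0.02, 3.11], [-2.88, 2.88]. Speed limits (rad/s): [2.39, 2.39, 3.01, 3.14, 3.14, 3.14].

INTERFACE

Orientations are given as a unit quaternion [w, x, y, z].
In Python, from rig import ctrl, viewer, models gives the robot as it stands. The module is installed in compiled form; this text tells all that it offers.
- The arm moves only by the shell command python3 -m pendant 'ROWS' [OPENING] [FORCE]. ROWS is text: rows parted by semicolons, each of 4 numbers parted by spaces: the shift along the tool's x, y, z in m, then the turn about the tool's z in rad. In form: x y z yaw; .... A call has 1 to 10 rows; each row shifts and turns the commanded pose from where the row before left it, along the tool's axes as they then stand; what a row does not reach is not made up. A row lasts 1/8 s, in which the tool goes at most 62.5 mm and 10.7 degrees, less where a joint would pass 70% of its speed; a pose out of reach is approached as far as the arm can. A call is refused whole if a number of a shift passes 0.0625 or a number of a turn 0.188, either way. A call with a gripper value outside its range is refused whole. OPENING is the opening, from 0 (shut) to 1 (fully open), set as the call begins (- or left out, the last holds). The fingers move at their own pace and stop on an object; FORCE is the grip in N (left out, the last holds). Time passes only in rows, so rows that do not move let the fingers close. It gives the time, the measured TCP pose, the force, the opening and the grip force at its end, in the units of the state.
- ctrl.sense(): the state, without advancing time (a new reading comes with each control period).
- viewer.capture(name): name is "scene" or "top" or "wrist"; returns a dict with "color" (420x560x3 uint8, red, green, blue), "vertical_fov" (degrees; the focal length in pixels is half the picture's height over the tangent of half this angle, whatever the lens; pixels are square), "cx", "cy" (the principal point, pixels), "dist" ([k1, k2, p1, p2, k3] as OpenCV has them; the pictures are not rectified), "pose" (4x4, takes a point from camera to world coordinates). Camera axes: x right, y down, z forward; pixel columns grow to the right and rows downward; lengths in mm; the calibration is good to about 2 mm. A picture is of the moment at which its call begins. There is no depth.
- ctrl.finish_job(): hands the job in; it is judged then, once.
Trained networks look in the newest picture that a camera, given by its name, has taken for a name from the list of things; names that differ only in an ending like _2 or _b are one class to them, and where a whole thing is asked for, a point or a joint stands for the part that bears it (a point fixed in the world has none). Each returns a list of dicts, best first, with "p" (0 to 1); they miss things now and then, are a little off and sometimes report something else, mostly with a low value. They report only what shows in the picture. A call takes as long as a camera call. They do not tell look-alikes from the thing itself.
- models.boxes_of(camera, query): "at" ([x, y, z] in mm, in world coordinates, good to about 4 mm: the middle of the surface that is visible of it).
The state is a dict: "time_s": time; "joints": joint angles; "dq": joint speeds; "tau": joint torques, N m; "eef_pos": TCP position; "ee_rot": TCP orientation; "force": force on the tool from outside, world axes, zero at the start; "wrist_torque": the same for the moment, N m; "grip_width": opening from 0.0 (shut) to 1.0 (fully open); "grip_force": force on a finger pad.
Only numpy, scipy, OpenCV 4.12 (cv2) and the standard library are available. Lean on these libraries where they do the work, as an engineer would, in place of code of your own. Each camera call takes 0.05 s, during which the arm holds its last target. There are 200 camera calls.

TASK

Check the photometer with its sealed reference cell: first slide the lamp's shutter fully open by its tab, then take the stoppered cell out of the rack, gripping it by its two broad frosted faces only (never touch the clear end windows or the stopper), and hold it upright and still in the light path, midway between lamp and detector and at beam height, so that the beam goes in at one clear end and out at the other. Finish while holding it there in the gripper, resting on nothing; leave the two empty open cells in the rack and do not knock over the other things on the bench.

Things in the scene. Friction and masses are not known exactly. Their poses are not given: they have to be found in the camera images.
- photometer: Open-bench photometer, fixed: grey base plate 100 (x) x 320 (y) x 12 mm with two white housings 90 x 90 mm, tops 100 mm above the bench, centred at y = +110 mm (lamp) and y = -110 mm (detector). Between the lens tubes is an open gap about 100 mm long. The beam runs along the body's own y axis, 70 mm above the bench. Origin: centre of the underside of the base plate; z up.
- beam (a point): Point on the beam axis midway between lamp and detector housings, 70 mm above the bench (58 mm above the base plate); its y axis lies along the beam.
- shutter (a joint): Lamp shutter, m: 0 = shut (blade before the lamp lens), 0.040 = fully open at its stop; slides along the photometer's +x, level, with about 1.5 N of friction, and stays where it is left.
- shutter_tab (a point): Centre of the shutter's upright steel tab on top of the lamp housing; tab 12 (x) x 14 (y) x 24 mm high, from 104 to 128 mm above the bench, with 4 mm between it and the housing top (a thin strip passes there towards the detector side). Moves with the shutter; axes as the photometer's.
- rack: White cell rack, fixed, 160 (x) x 50 (y) x 18 mm, with three slots in a row along its x axis, 48 mm apart, each 12 mm deep with about 1 mm of play around a cell. Origin: centre of the underside.
- cell_center (a point): Centre (half-way up) of the stoppered reference cell: solid glass 22.5 (x) x 12.5 (y) x 50 mm high, about 32 g, long side along its x axis, standing upright in one of the rack's slots (any of the three) with its long side along the rack's x and its top 38 mm of glass above the rack; a white stopper 18 x 9.5 x 9 mm high stands on top of the glass, so the whole is 59 mm tall. z up. The slot floor is 6 mm above the bench, so in the rack this centre is 31 mm above the bench.
- cell_frosted: The cell's two broad frosted faces (normals along +y and -y of the cell, 12.5 mm apart, 22.5 mm wide, 50 mm high): the only faces to grip. Origin at the cell's centre, axes as the cell's.
- cell_windows: The cell's two narrow clear windows (the end faces, normals along +x and -x, 8.5 mm wide, slightly recessed): the beam goes through these; not to be touched. Origin at the cell's centre.
- cell_stopper: The cell's stopper. Origin at its underside, 25 mm above the cell's centre; not to be touched.
- empty_a_center (a point): Centre of an empty cell of the same glass size, 22.5 x 12.5 x 50 mm, open at the top, without stopper, in another slot of the rack.
- empty_b_center (a point): Centre of the second empty cell, like the first, in the remaining slot.
- dish: Clear covered culture dish, 62 mm across, 14 mm high, between rack and photometer. Origin under its centre.
- reagent: Glass reagent bottle with cap, 60 mm across, 110 mm high, far right. Origin under its centre.
- amber: Small amber jar, 48 mm across, 100 mm high, far left. Origin under its centre.
- beaker: Glass beaker, 68 mm across, 85 mm high, at the back. Origin under its centre.
There are look-alikes about, which are no part of the job. Leave any yellow look-alike of the reagent alone.

How it is judged:
By the outcome, as a careful person would: the job done as asked, in the order asked, and still so for the second after the job is handed in, while the arm keeps its last pose, push and grip.
It also fails if it takes over 54 s, if anything falls off the work surface, if the arm or the gripper's body presses on something with over 40 N, if the wrist force passes 120 N, or if a joint passes its speed limit or range.

## Working session

There is one attempt and no reset: what is moved stays moved. The work goes in short steps, Python scripts to look and compute and a shell command to move; the robot and the scene stay as the last step left them, time stands still between calls to the robot, and variables do not carry over. Pictures are saved under pics/ and viewed, at most 10 in all, crops included, and the job is handed in when it is done.

```bash
mkdir -p pics; cat > h.py <<'E'
from rig import ctrl, viewer, models
import numpy as np, cv2
def cap(n,f=None):
    c=viewer.capture(n)
    if f: cv2.imwrite('pics/'+f,c['color'][:,:,::-1])
    return c
def K(c):
    f=210/np.tan(np.radians(c['vertical_fov'])/2)
    return np.array([[f,0,c['cx']],[0,f,c['cy']],[0,0,1.]])
def ray(c,uv,z):
    p=cv2.undistortPoints(np.array([[uv]],float),K(c),np.array(c['dist'],float))[0,0]
    T=np.array(c['pose']);d=T[:3,:3]@[p[0],p[1],1];o=T[:3,3]
    return o+d*(z-o[2])/d[2]
def proj(c,P):
    T=np.linalg.inv(np.array(c['pose']))
    P=np.atleast_2d(P)@T[:3,:3].T+T[:3,3]
    return cv2.projectPoints(P,np.zeros(3),np.zeros(3),K(c),np.array(c['dist'],float))[0][:,0]
E
python3 - <<'E'
from h import *
for n in ['top','scene']:
    c=cap(n,n+'.png')
    print(n,np.round(c['pose'],2).tolist(),c['vertical_fov'])
    for q in ['photometer','shutter_tab','rack','cell_center','cell_stopper','empty_a_center','dish','reagent','amber','beaker']:
        print(q,[(np.round(d['at']).astype(int).tolist(),round(d['p'],2)) for d in models.boxes_of(n,q)[:4]])
s=ctrl.sense();print(s)
E
```

```text
top [[-0.03, -0.98, 0.17, 400.68], [-1.0, 0.03, 0.0, -12.26], [-0.01, -0.17, -0.98, 1168.89], [0.0, 0.0, 0.0, 1.0]] 54.35466099205964
photometer [([570, 151, 99], 0.72)]
shutter_tab [([585, 213, 105], 0.56)]
rack [([462, -288, 20], 0.9)]
cell_center [([426, -304, 56], 0.64)]
cell_stopper []
empty_a_center [([470, -290, 45], 0.42)]
dish [([534, -108, 13], 0.92)]
reagent [([619, -209, 81], 0.96), ([702, -246, 75], 0.76), ([600, -374, 74], 0.69), ([707, -368, 73], 0.59)]
amber [([719, 350, 90], 0.87)]
beaker [([806, -35, 43], 0.96)]
scene [[0.42, 0.6, -0.68, 1270.08], [0.91, -0.29, 0.31, -303.08], [-0.01, -0.74, -0.67, 741.66], [0.0, 0.0, 0.0, 1.0]] 51.27179646237474
photometer [([603, 146, 61], 0.74)]
shutter_tab [([586, 205, 105], 0.59)]
rack [([498, -296, 15], 0.58)]
cell_center [([524, -279, 41], 0.21)]
cell_stopper [([584, 202, 105], 0.72)]
empty_a_center [([479, -298, 40], 0.49)]
dish [([534, -106, 15], 0.65), ([480, -295, 39], 0.27), ([739, 347, 66], 0.21)]
reagent [([622, -377, 67], 0.92), ([736, -374, 69], 0.83), ([648, -219, 72], 0.6), ([734, -254, 62], 0.58)]
amber [([737, 349, 62], 0.63)]
beaker [([798, -35, 60], 0.88)]
{'time_s': 1.1, 'joints': array([ 1.04563089e+00,  3.12878393e-01,  1.49768760e+00, -5.96879770e-05,
        1.33102533e+00, -2.23435184e-01]), 'dq': array([ 0.00011774,  0.00201836, -0.00082664, -0.0009352 , -0.00079128,
       -0.0011425 ]), 'tau': array([-1.20970748e-03, -4.12177777e+01, -2.59899133e+01, -4.01567704e-04,
        5.81832592e-04,  4.56515721e-06]), 'eef_pos': array([156.05959746, 501.26913143, 231.3099113 ]), 'ee_rot': array([ 2.72270703e-05,  1.50286479e-01,  9.88642490e-01, -9.97824572e-06]), 'force': array([ 0.03651485,  0.21529828, -0.23063313]), 'wrist_torque': array([-0.02338496, -0.01075291,  0.00310231]), 'grip_force': 0.0, 'grip_width': 0.9975555708995998}
```

View pics/top.png

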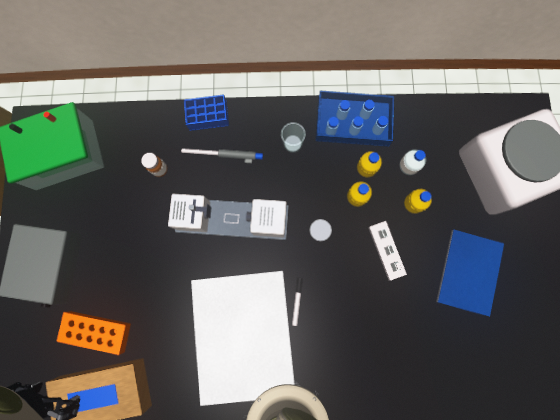

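View pics/scene.png

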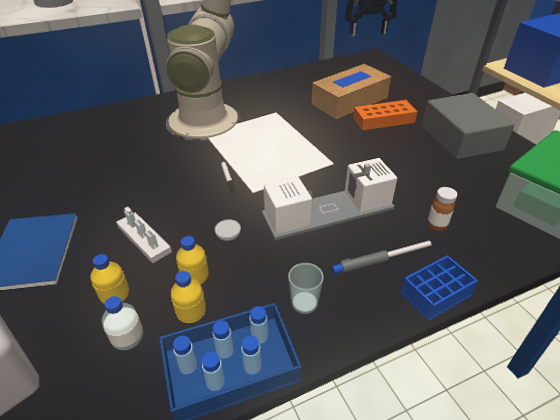

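The top view shows the photometer around (230,216), the lamp with its tab at about (193,208), and the rack at (388,250). In the scene view the rack is at (143,232). I'll enlarge both.

```bash
python3 - <<'E'
import cv2,numpy as np
t=cv2.imread('pics/top.png');s=cv2.imread('pics/scene.png')
r=lambda a,k,w,h:cv2.resize(a,(w,h),interpolation=cv2.INTER_CUBIC)
a=r(t[185:245,160:300],0,560,240); b=r(t[215:285,360:415],0,236,300); c=r(s[195:265,105:180],0,320,300); d=r(s[150:240,255:405],0,500,300)
o=np.zeros((600,800,3),np.uint8)
o[:240,:560]=a;o[:300,564:800]=b;o[300:,:320]=c;o[300:,300:800]=d
cv2.imwrite('pics/crop.png',o)
E
```

```text
(no output)
```

View pics/crop.png

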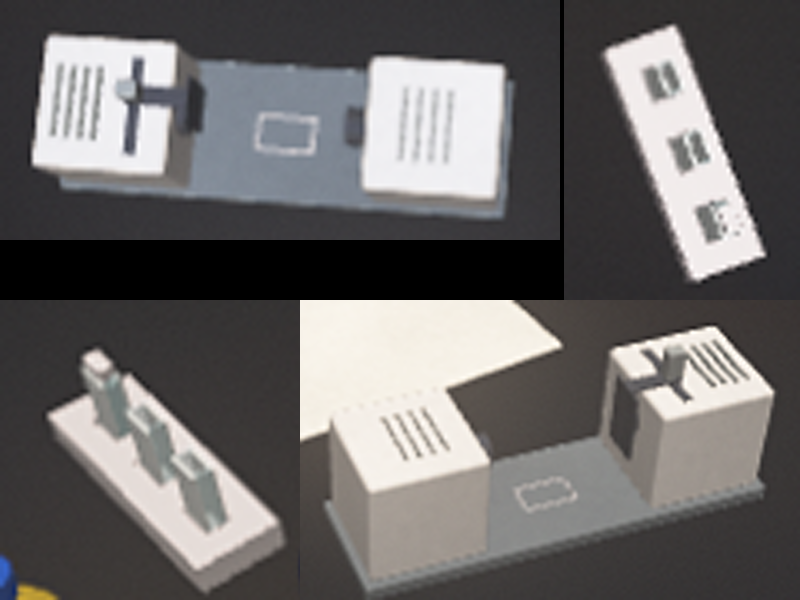

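The stoppered cell is in the near slot, bottom right of the rack crop. The tab sits at mid-slot on the lamp. I'll fit the planar poses from the corners.

```bash
python3 - <<'E'
from h import *
c=cap('top')
def fit(m,w):
    m=np.array(m,float);w=np.array(w)[:,:2]
    mc,wc=m.mean(0),w.mean(0);a=m-mc;b=w-wc
    th=np.arctan2((a[:,0]*b[:,1]-a[:,1]*b[:,0]).sum(),(a*b).sum())
    R=np.array([[np.cos(th),-np.sin(th)],[np.sin(th),np.cos(th)]])
    o=wc-R@mc;return o,th,R,np.round(w-(m@R.T+o),1).tolist()
px=lambda p:(p[0]/4+160-.4,p[1]/4+185-.4)
pts=[(47,36),(178,42),(168,175),(35,165),(370,57),(506,64),(497,202),(363,192)]
m=[(45,155),(45,65),(-45,65),(-45,155),(45,-65),(45,-155),(-45,-155),(-45,-65)]
o,th,R,r=fit(m,[ray(c,px(p),100) for p in pts]);print('phot',o,np.degrees(th),r)
print('tab top',R.T@(ray(c,px((125,90)),128)[:2]-o))
print('beam rect',[ (R.T@(ray(c,px(p),12)[:2]-o)).round(1) for p in [(258,113),(318,117),(315,155),(255,150)]])
px2=lambda p:((p[0]-564)/4.29+360-.4,p[1]/4.29+215-.4)
pts=[(604,48),(676,26),(765,255),(692,281)];m=[(80,25),(80,-25),(-80,-25),(-80,25)]
o,th,R,r=fit(m,[ray(c,px2(p),18) for p in pts]);print('rack',o,np.degrees(th),r,'cell',R@[-48,0]+o)
E
```

```text
phot [570.96194946 145.94876019] -5.4606983012049986 [[-1.2, 0.1], [0.8, 1.1], [1.1, -1.7], [1.3, -2.4], [-0.5, 1.9], [0.9, 1.1], [-1.3, 0.8], [-1.0, -1.0]]
tab top [ 6.5092557  91.07830835]
beam rect [array([14.4, 22.8]), array([ 14.5, -20.5]), array([-13. , -20.8]), array([-12.4,  22.4])]
rack [ 468.72486648 -293.20368734] 17.51213625876895 [[0.9, 0.8], [-0.8, -0.4], [-0.0, -0.8], [-0.1, 0.4]] cell [ 422.94951122 -307.64726207]
```

```bash
cat >> h.py <<'E'
from scipy.spatial.transform import Rotation as Ro
def plan(tgt,psi,n,pr=True):
    "suggest rows: tgt TCP mm, psi=angle of tool y (deg, mod 180), tool down"
    s=ctrl.sense();p=np.array(s['eef_pos']);q=s['ee_rot']
    M=Ro.from_quat([q[1],q[2],q[3],q[0]])
    y=M.as_matrix()[:,1];a=np.degrees(np.arctan2(y[1],y[0]))
    d=-(((psi-a)+90)%180-90)
    if psi is None: d=0
    d=np.radians(d)/n;st=(np.array(tgt)-p)/n/1000
    print('at',p.round(1),'psi',round(a,2),'t',s['time_s'],'F',np.round(s['force'],1),'g',s['grip_width'],s['grip_force'])
    out=[]
    for i in range(n):
        v=M.inv().apply(st);out.append('%.4f %.4f %.4f %.4f'%(*v,d));M=M*Ro.from_euler('z',d)
    print('; '.join(out))
E
python3 -c "
from h import *
plan([585,236,200],-5.46,10)"
```

```text
at [156.  501.3 231.3] psi 72.71 t 1.15 F [-0.   0.1 -0.8] g 0.9999540828708154 0.0
-0.0488 -0.0126 0.0031 0.1364; -0.0501 -0.0058 0.0031 0.1364; -0.0504 0.0010 0.0031 0.1364; -0.0498 0.0079 0.0031 0.1364; -0.0483 0.0146 0.0031 0.1364; -0.0458 0.0210 0.0031 0.1364; -0.0426 0.0271 0.0031 0.1364; -0.0385 0.0326 0.0031 0.1364; -0.0337 0.0375 0.0031 0.1364; -0.0283 0.0418 0.0031 0.1364
```

```bash
python3 -m pendant '-0.0488 -0.0126 0.0031 0.1364; -0.0501 -0.0058 0.0031 0.1364; -0.0504 0.001 0.0031 0.1364; -0.0498 0.0079 0.0031 0.1364; -0.0483 0.0146 0.0031 0.1364; -0.0458 0.021 0.0031 0.1364; -0.0426 0.0271 0.0031 0.1364; -0.0385 0.0326 0.0031 0.1364; -0.0337 0.0375 0.0031 0.1364; -0.0283 0.0418 0.0031 0.1364' 0.6 20
python3 -m pendant '0 0 0 0;0 0 0 0'
python3 - <<'E'
from h import *
plan([585,236,150],-5.46,3)
c=cap('wrist','w1.png');print(np.round(c['pose'],2).tolist())
for q in ['shutter_tab','photometer']: print(models.boxes_of('wrist',q)[:2])
E
```

```text
time_s: 2.4
eef_pos: [586.3, 234.9, 200.2]
ee_rot: [-0.0, 0.741, 0.671, 0.0]
force: [-0.0, 1.1, 0.5]
grip_width: 0.601
grip_force: 0.0
time_s: 2.65
eef_pos: [584.6, 236.2, 200.1]
ee_rot: [-0.0, 0.74, 0.673, -0.0]
force: [-0.8, 0.4, 0.5]
grip_width: 0.597
grip_force: 0.0
at [584.6 236.2 200.1] psi -5.39 t 2.65 F [-0.8  0.4  0.5] g 0.5972786121647533 0.0
-0.0001 0.0002 0.0167 0.0004; -0.0001 0.0002 0.0167 0.0004; -0.0001 0.0002 0.0167 0.0004
[[1.0, -0.09, -0.02, 591.36], [-0.09, -0.96, -0.26, 301.38], [0.0, 0.26, -0.97, 342.96], [0.0, 0.0, 0.0, 1.0]]
[{'at': [586.3, 214.5, 105.3], 'p': 0.81}, {'at': [764.4, -30.1, 61.7], 'p': 0.26}]
[{'at': [576.3, 230.4, 99.6], 'p': 0.6}]
```

View pics/w1.png

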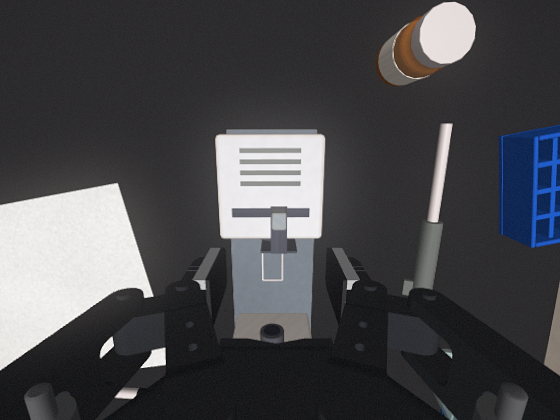

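Wrist view: the lamp top has corners near (218,135), (323,135), (322,238) and (220,238), and the tab top is near (279,221).

```bash
python3 - <<'E'
from h import *
im=cv2.imread('pics/w1.png');cv2.imwrite('pics/w1c.png',cv2.resize(im[120:290,205:335],None,fx=4.5,fy=3.5*1,interpolation=cv2.INTER_CUBIC))
c=cap('wrist')
for p in [(218,135),(323,135),(322,238),(220,238)]: print(p,ray(c,p,100).round(1))
th=np.radians(-5.46);R=np.array([[np.cos(th),-np.sin(th)],[np.sin(th),np.cos(th)]])
for x in (0,5,10):
  for z in (104,128):
    print(x,z,proj(c,np.array([[*(R@[x+a,91+b]+[571,146]),z] for a in(-6,6) for b in (-7,7)])).round(0).tolist())
E
```

```text
(218, 135) [545. 305. 100.]
(323, 135) [628.8 297.2 100. ]
(322, 238) [623.3 209.8 100. ]
(220, 238) [534.3 218.1 100. ]
0 104 [[262.0, 222.0], [262.0, 206.0], [276.0, 222.0], [276.0, 206.0]]
0 128 [[261.0, 231.0], [261.0, 214.0], [277.0, 231.0], [277.0, 214.0]]
5 104 [[268.0, 222.0], [268.0, 206.0], [282.0, 222.0], [282.0, 206.0]]
5 128 [[267.0, 231.0], [267.0, 214.0], [283.0, 231.0], [283.0, 214.0]]
10 104 [[274.0, 222.0], [274.0, 206.0], [288.0, 222.0], [288.0, 206.0]]
10 128 [[274.0, 231.0], [274.0, 214.0], [290.0, 231.0], [290.0, 214.0]]
```

View pics/w1c.png

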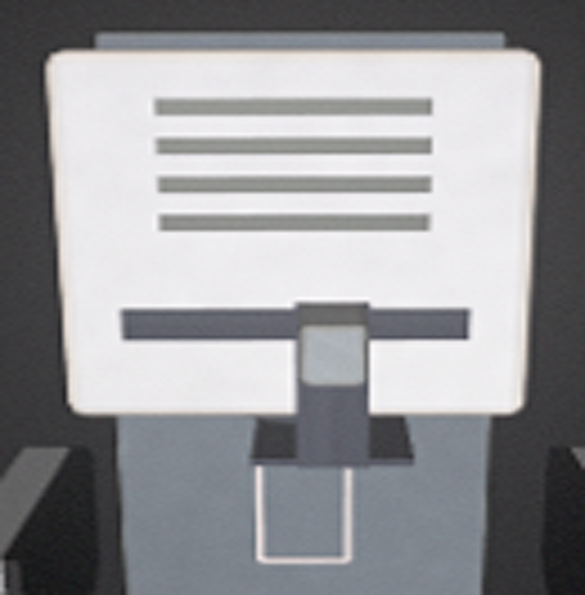

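Tab at local x ≈ 8, y ≈ 91, which is world (588, 236). Next I go down over it, close on its ±x faces, then push along +x.

```bash
python3 -m pendant '0 0.003 0.025 0; 0 0 0.025 0; 0 0 0.02 0; 0 0 0.009 0; 0 0 0.009 0; 0 0 0 0'
python3 -m pendant '0 0 0 0; 0 0 0 0; 0 0 0 0; 0 0 0 0; 0 0 0 0; 0 0 0 0' 0 20
```

```text
time_s: 3.6
eef_pos: [587.8, 235.8, 112.2]
ee_rot: [-0.0, 0.74, 0.673, -0.0]
force: [0.5, -0.5, -0.4]
grip_width: 0.599
grip_force: 0.0
time_s: 4.35
eef_pos: [588.2, 235.7, 112.9]
ee_rot: [0.0, 0.74, 0.673, 0.0]
force: [-2.2, 0.0, 5.5]
grip_width: 0.13
grip_force: 25.4
```

```bash
python3 -m pendant '0 0.005 0 0; 0 0.006 0 0; 0 0.006 0 0; 0 0.006 0 0; 0 0.006 0 0; 0 0.005 0 0; 0 0 0 0'
python3 -m pendant '0 0.002 0 0; 0 0.002 0 0; 0 0 0 0'
```

```text
time_s: 5.22
eef_pos: [620.1, 232.8, 112.8]
ee_rot: [-0.002, 0.74, 0.673, -0.002]
force: [-12.9, -0.4, 11.6]
grip_width: 0.138
grip_force: 26.1
time_s: 5.6
eef_pos: [620.6, 233.0, 112.6]
ee_rot: [-0.004, 0.739, 0.673, -0.006]
force: [-32.0, -0.9, 19.7]
grip_width: 0.131
grip_force: 27.2
```

```bash
python3 -m pendant '0 -0.002 0 0; 0 0 0 0; 0 0 0 0;0 0 0 0' 0.5
python3 -m pendant '0 0 -0.03 0; 0 0 -0.05 0; 0 0 -0.03 0; 0 0 0 0'
python3 - <<'E'
from h import *
plan([587,236,200],-5.46,1)
c=cap('wrist','w2.png')
cv2.imwrite('pics/w2c.png',cv2.resize(c['color'][100:300,150:350,::-1],None,fx=2.5,fy=2.5))
E
```

```text
time_s: 6.1
eef_pos: [624.0, 232.1, 112.1]
ee_rot: [0.0, 0.74, 0.673, -0.0]
force: [-0.6, 0.5, -0.7]
grip_width: 0.5
grip_force: 0.0
time_s: 6.6
eef_pos: [624.7, 232.3, 224.8]
ee_rot: [0.001, 0.74, 0.673, 0.002]
force: [-0.1, -0.1, 0.4]
grip_width: 0.5
grip_force: 0.0
at [624.7 232.3 224.8] psi -5.45 t 6.6 F [-0.1 -0.1  0.4] g 0.5004577851696738 0.0
0.0000 -0.0380 0.0246 0.0002
```

View pics/w2c.png

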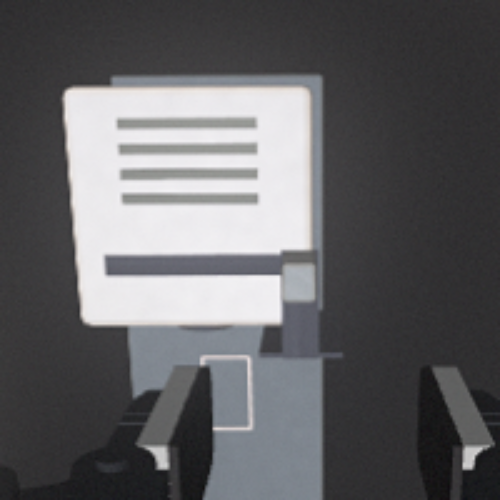

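The shutter is at its stop, with the tab at the +x end of its travel (crop (299,282)). On to the rack.

```bash
python3 -c "
from h import *
plan([423,-308,170],-72.5,12)"
```

```text
at [624.  232.2 222.5] psi -5.45 t 6.65 F [-0.2 -0.7 -0.8] g 0.5020133660433206 0.0
-0.0464 -0.0124 0.0044 0.0975; -0.0474 -0.0078 0.0044 0.0975; -0.0479 -0.0032 0.0044 0.0975; -0.0480 0.0015 0.0044 0.0975; -0.0476 0.0062 0.0044 0.0975; -0.0468 0.0108 0.0044 0.0975; -0.0455 0.0153 0.0044 0.0975; -0.0438 0.0197 0.0044 0.0975; -0.0417 0.0238 0.0044 0.0975; -0.0392 0.0278 0.0044 0.0975; -0.0363 0.0315 0.0044 0.0975; -0.0331 0.0348 0.0044 0.0975
```

```bash
python3 -m pendant '-0.0464 -0.0124 0.0044 0.0975; -0.0474 -0.0078 0.0044 0.0975; -0.0479 -0.0032 0.0044 0.0975; -0.048 0.0015 0.0044 0.0975; -0.0476 0.0062 0.0044 0.0975; -0.0468 0.0108 0.0044 0.0975; -0.0455 0.0153 0.0044 0.0975; -0.0438 0.0197 0.0044 0.0975; -0.0417 0.0238 0.0044 0.0975; -0.0392 0.0278 0.0044 0.0975'
python3 -m pendant '-0.0363 0.0315 0.0044 0.0975; -0.0331 0.0348 0.0044 0.0975; 0 0 0 0; 0 0 0 0'
python3 - <<'E'
from h import *
plan([423,-308,170],-72.5,1)
c=cap('wrist','w3.png');print(np.round(c['pose'],2).tolist())
for q in ['cell_center','cell_stopper','empty_a_center','rack']: print(q,models.boxes_of('wrist',q)[:3])
th=np.radians(17.51);R=np.array([[np.cos(th),-np.sin(th)],[np.sin(th),np.cos(th)]]);o=np.array([468.7,-293.2])
im=c['color'][:,:,::-1].copy()
def box(cx,hx,hy,z,col):
    P=np.array([[*(R@[cx+a*hx,b*hy]+o),z] for a,b in [(1,1),(1,-1),(-1,-1),(-1,1)]])
    cv2.polylines(im,[proj(c,P).round().astype(int)],True,col,1)
box(0,80,25,18,(0,0,255));box(-48,9,4.75,65,(0,255,0));box(0,11.25,6.25,56,(255,0,0))
cv2.imwrite('pics/w3o.png',im)
E
```

```text
time_s: 7.9
eef_pos: [455.2, -218.9, 176.7]
ee_rot: [-0.001, 0.969, 0.246, -0.001]
force: [-0.1, -0.7, 1.3]
grip_width: 0.499
grip_force: 0.0
time_s: 8.4
eef_pos: [422.8, -307.2, 168.5]
ee_rot: [-0.001, 0.988, 0.153, -0.0]
force: [0.0, -0.2, 0.1]
grip_width: 0.505
grip_force: 0.0
at [ 422.8 -307.2  168.5] psi -72.45 t 8.4 F [ 0.  -0.2  0.1] g 0.5052616591028742 0.0
-0.0001 0.0009 -0.0015 0.0009
[[0.3, -0.92, -0.25, 485.59], [-0.95, -0.29, -0.08, -287.42], [-0.0, 0.26, -0.97, 311.28], [0.0, 0.0, 0.0, 1.0]]
cell_center [{'at': [422.9, -306.1, 64.8], 'p': 0.66}]
cell_stopper [{'at': [423.9, -308.7, 68.2], 'p': 0.65}]
empty_a_center [{'at': [468.6, -293.7, 35.2], 'p': 0.57}, {'at': [516.6, -5.7, 2.4], 'p': 0.33}]
rack [{'at': [479.5, -291.6, 17.6], 'p': 0.92}]
```

View pics/w3o.png

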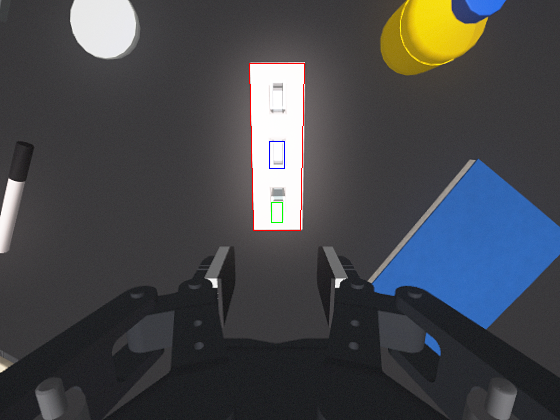

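The rack overlay (red) matches to about 1 mm, and the stopper is at (277,212), centred between the pads. Going down to TCP z ≈ 23.

```bash
python3 -m pendant '0 0.0006 0.04 0; 0 0 0.04 0; 0 0 0.03 0; 0 0 0.02 0; 0 0 0.01 0; 0 0 0.0055 0; 0 0 0 0; 0 0 0 0'
python3 - <<'E'
from h import *
plan([422.9,-307.6,23],-72.5,1)
cap('scene','s2.png')
E
```

```text
time_s: 9.65
eef_pos: [423.5, -308.8, 24.6]
ee_rot: [0.0, 0.988, 0.152, 0.0]
force: [1.4, 0.5, -1.1]
grip_width: 0.497
grip_force: 0.0
at [ 423.5 -308.8   24.6] psi -72.48 t 9.65 F [ 1.4  0.5 -1.1] g 0.49691516991202833 0.0
-0.0002 -0.0013 0.0016 0.0004
```

```bash
python3 -m pendant '0 -0.001 0.001 0; 0 0 0 0; 0 0 0 0; 0 0 0 0; 0 0 0 0; 0 0 0 0; 0 0 0 0' 0 30
```

```text
time_s: 10.58
eef_pos: [422.9, -307.7, 23.1]
ee_rot: [0.0, 0.988, 0.152, 0.0]
force: [0.0, -0.5, 1.2]
grip_width: 0.14
grip_force: 32.9
```

```bash
python3 -m pendant '0 0 -0.004 0; 0 0 -0.008 0; 0 0 -0.015 0; 0 0 -0.03 0; 0 0 -0.04 0; 0 0 -0.035 0; 0 0 -0.02 0; 0 0 0 0'
python3 - <<'E'
from h import *
plan([571,146,175],-5.46,14)
c=cap('wrist','w4.png')
E
```

```text
time_s: 11.58
eef_pos: [423.2, -307.7, 176.8]
ee_rot: [0.001, 0.988, 0.152, 0.001]
force: [0.4, 0.1, -1.2]
grip_width: 0.137
grip_force: 32.7
at [ 423.2 -307.7  176.8] psi -72.47 t 11.575 F [ 0.4  0.1 -1.2] g 0.13661443532130682 32.70153880119324
0.0198 -0.0277 0.0001 -0.0835; 0.0221 -0.0260 0.0001 -0.0835; 0.0242 -0.0240 0.0001 -0.0835; 0.0261 -0.0219 0.0001 -0.0835; 0.0278 -0.0197 0.0001 -0.0835; 0.0294 -0.0173 0.0001 -0.0835; 0.0307 -0.0148 0.0001 -0.0835; 0.0318 -0.0122 0.0001 -0.0835; 0.0327 -0.0095 0.0001 -0.0835; 0.0334 -0.0067 0.0001 -0.0835; 0.0339 -0.0039 0.0001 -0.0835; 0.0341 -0.0011 0.0001 -0.0835; 0.0340 0.0018 0.0001 -0.0835; 0.0338 0.0046 0.0001 -0.0835
```

View pics/w4.png

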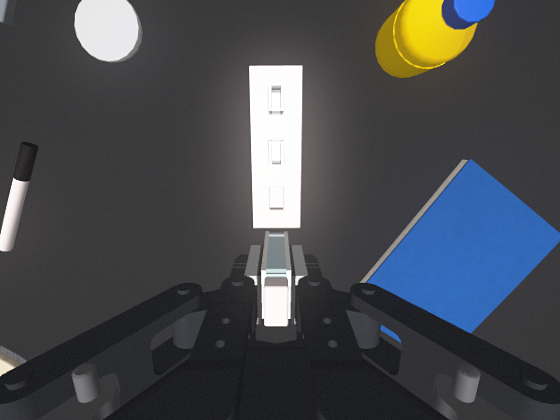

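The cell is held upright between the pads (276,290), its slot (277,196) is empty, and the two empties are still in place. Moving to the beam.

```bash
python3 -m pendant '0.0198 -0.0277 0 -0.0835; 0.0221 -0.026 0 -0.0835; 0.0242 -0.024 0 -0.0835; 0.0261 -0.0219 0 -0.0835; 0.0278 -0.0197 0 -0.0835; 0.0294 -0.0173 0 -0.0835; 0.0307 -0.0148 0 -0.0835; 0.0318 -0.0122 0 -0.0835; 0.0327 -0.0095 0 -0.0835; 0.0334 -0.0067 0 -0.0835'
python3 -m pendant '0.0339 -0.0039 0 -0.0835; 0.0341 -0.0011 0 -0.0835; 0.034 0.0018 0 -0.0835; 0.0338 0.0046 0 -0.0835; 0 0 0 0; 0 0 0 0'
python3 - <<'E'
from h import *
plan([571,146,62],-5.46,1)
c=cap('wrist','w5.png')
cv2.imwrite('pics/w5c.png',c['color'][:,:,::-1])
# pixel prediction of photometer features from wrist: housing tops, base
th=np.radians(-5.46);R=np.array([[np.cos(th),-np.sin(th)],[np.sin(th),np.cos(th)]]);o=np.array([571,146.])
im=c['color'][:,:,::-1].copy()
def poly(L,z,col): cv2.polylines(im,[proj(c,np.array([[*(R@l+o),z] for l in L])).round().astype(int)],True,col,1)
for y in(110,-110): poly([(45,y+45),(45,y-45),(-45,y-45),(-45,y+45)],100,(0,0,255))
poly([(50,160),(50,-160),(-50,-160),(-50,160)],12,(0,255,0))
cv2.imwrite('pics/w5o.png',im)
E
```

```text
time_s: 12.88
eef_pos: [528.1, 17.7, 173.8]
ee_rot: [-0.001, 0.841, 0.541, -0.001]
force: [-0.1, -0.4, -0.1]
grip_width: 0.144
grip_force: 32.6
time_s: 13.62
eef_pos: [570.2, 145.7, 174.1]
ee_rot: [-0.001, 0.74, 0.672, -0.001]
force: [0.3, -0.5, -0.3]
grip_width: 0.137
grip_force: 32.6
at [570.2 145.7 174.1] psi -5.54 t 13.625 F [ 0.3 -0.5 -0.3] g 0.13703540052455973 32.64805197715759
0.0004 0.0009 0.1121 -0.0015
```

View pics/w5o.png

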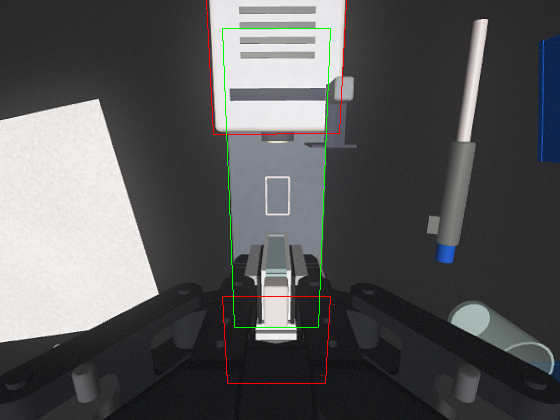

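```bash
python3 - <<'E'
from h import *
c=cap('wrist');d=[]
print('rect wrist',np.mean([ray(c,p,12) for p in [(266,177),(289,177),(290,214.5),(265.5,214.5)]],0))
print('lamp edge mid', np.mean([ray(c,p,100) for p in [(214,131),(340,131)]],0), 'pred', [571+65*.0952,146+65*.9955])
c=cap('top')
P=lambda p:(p[0]/4+160-.4,p[1]/4+185-.4)
print('rect top',np.mean([ray(c,P(p),12) for p in [(258,113),(318,117),(315,155),(255,150)]],0))
E
```

```text
rect wrist [573.0813755  146.33955027  12.        ]
lamp edge mid [578.40687615 212.07000612 100.        ] pred [577.188, 210.7075]
rect top [571.93284086 146.87383039  12.        ]
```

Beam point taken as (572, 146.7). Going down to TCP z ≈ 62.

```bash
python3 -m pendant '0.001 0.0017 0.02 -0.0015; 0 0 0.025 0; 0 0 0.025 0; 0 0 0.02 0; 0 0 0.012 0; 0 0 0.007 0; 0 0 0.003 0; 0 0 0 0; 0 0 0 0'
python3 - <<'E'
from h import *
plan([572,146.7,62],-5.46,1)
c=cap('scene','s3.png')
cv2.imwrite('pics/s3c.png',cv2.resize(c['color'][110:270,100:420,::-1],None,fx=2.5,fy=2.5,interpolation=cv2.INTER_CUBIC))
E
```

```text
time_s: 14.9
eef_pos: [572.8, 147.0, 63.5]
ee_rot: [0.0, 0.74, 0.673, 0.0]
force: [-0.5, 0.3, 0.4]
grip_width: 0.141
grip_force: 32.6
at [572.8 147.   63.5] psi -5.41 t 14.9 F [-0.5  0.3  0.4] g 0.14078619135424153 32.64884054660797
-0.0004 -0.0008 0.0015 0.0008
```

View pics/s3c.png

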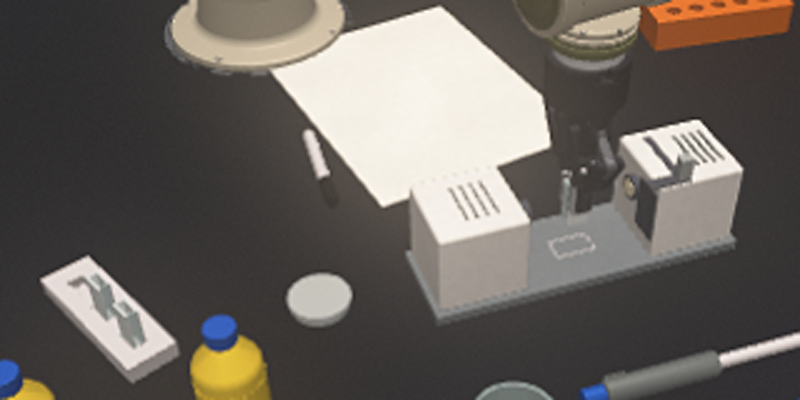

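The cell hangs between the housings (crop (568,200)), the lamp lens is exposed, and both empties are in the rack. I'll make a small trim, then hand in.

```bash
python3 -m pendant '0 -0.0004 0.001 0; 0 0 0 0; 0 0 0 0; 0 0 0 0; 0 0 0 0; 0 0 0 0; 0 0 0 0; 0 0 0 0'
python3 -c "
from rig import ctrl
print(ctrl.finish_job())"
```

```text
time_s: 15.95
eef_pos: [572.2, 147.0, 62.0]
ee_rot: [-0.0, 0.74, 0.673, -0.0]
force: [-0.7, 0.4, 0.0]
grip_width: 0.144
grip_force: 32.6
the job is handed in; nothing more can be done
None
```

I handed the job in at about 16 s: the shutter is fully open at its stop, and the stoppered cell is held upright by its frosted faces in the beam, to within about 2 mm of the beam point by my measurements. Both empty cells are still in the rack, and nothing looked knocked over in the last views; the hand-in call returned no verdict.

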